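Clamp a square tube against its locating pins with a screw clamp's crank

TASK

Slide the square steel tube along the table until it lies fully home against the three pins, its side on the two back pins and its end on the end pin, then clamp it there: hold the loose sleeve of the crank and wind the screw down, keeping hold of the sleeve as long as the crank turns. Tighten until the crank takes about twice the effort of running free and no more, because the thin-walled tube dents, then let go. Leave the paint marker and the round tube offcut where they are.

Things in the scene. Friction and masses are not known exactly. Their poses are not given: they have to be found in the camera images.
- station: Screw clamp bolted to the table, with its pins. Origin on the table, on the axis of the upright screw spindle; z up. A post (26 mm, 157 mm high) stands at y = +135 mm; a grey arm at z = 100 to 146 mm runs from it to the spindle. A tube that is fully home lies along y, its middle at (x, y) = (0, -75) mm, its end at y = +45 mm
- tube: Square hollow steel section, loose, 40 x 40 mm, 240 mm long along its own y, 0.4 to 0.7 kg; origin in the middle of its underside, z up. It lies under the foot, up to 50 mm short of the end pin and 10 to 28 mm off the back pins. Its -y half sticks out of the clamp and can be gripped from above across 40 mm, best 75 to 95 mm from its middle; sliding it takes up to 15 N
- tube_end (a point): Middle of the tube's end face on the +y side (120 mm from its middle, 20 mm above the underside), the end that meets the end pin
- crank (a joint): Crank angle (rad), -0.6 to 0.6 at the start; grows clockwise seen from above, which lowers the foot 20 mm a turn (stays where it is left, up to about 100 N of clamping). At 0 the sleeve is on the station's -x side of the spindle, at pi/2 on its +y side. Running free it drags with 0.33 N m (5 N at the sleeve); pressing on the tube adds 1 N at the sleeve per 20 N of clamping force
- sleeve: The crank's grip sleeve: black, ribbed, upright, 24 mm round, 59 mm long, spinning freely on its pin, 65 mm from the spindle axis. Origin in its middle, 226 mm above the table at crank angle 0; 33 mm below it lies the top of the crank arm, 40 mm above it the tip of the pin's cap nut. It sinks with the spindle; its own x and y axes spin
- marker: Paint marker, 13 x 138 mm, lying; bystander. Origin in the middle of its underside
- offcut: Upright round tube offcut, 43 mm round, 60 mm high; bystander. Origin in the middle of its underside
- end_pin_head (a point): Fixed locating pin, a round steel head 29 mm wide and 27 mm high on the table; point at the middle of its top. At (0, 59.5) mm in the station frame; the tube's end must touch it
- back_pin_a_head (a point): Fixed locating pin, a round steel head 29 mm wide and 27 mm high on the table; point at the middle of its top. At (34.5, 20) mm in the station frame; the tube's +x side must touch it
- back_pin_b_head (a point): Fixed locating pin, a round steel head 29 mm wide and 27 mm high on the table; point at the middle of its top. At (34.5, -95) mm in the station frame; the tube's +x side must touch it
- boss (a point): Point on the spindle axis at the underside of the arm's boss, 100 mm above the table. Below it hangs the spindle's round foot (41 mm wide, does not turn, springy face of about 60 N per mm), 12 to 27 mm above the tube's top at the start; how far is not known: the foot's setting on the spindle differs each time

How it is judged:
By the outcome, as a careful person would: the job done as asked, in the order asked, and still so for the second after the job is handed in, with the robot touching nothing.
It also fails if it takes over 72 s, if anything falls off the work surface, if the arm or the gripper's body presses on something with over 40 N, if the wrist force passes 120 N, or if a joint passes its speed limit or range.

ROBOT

A 6-joint arm with a two-finger parallel gripper is mounted at the origin on the work surface; the furniture and walls round the work are solid. World frame = base frame: x ahead of the robot, y to its left, z up, the work surface at z = 0. Lengths are in m, angles in rad, forces in N, time in s.
With the tool pointing down it reaches from about 0.35 to 0.975 m from the base axis. Payload 17.4 kg.
Tool frame: the origin (TCP) lies at the very end of the fingers, on their centre line; the grasp point (between the pads) lies 19 mm behind it (arm.grip_point_offset is the distance from the TCP to the grasp point, in m); z points along the fingers, y is the line along which they close (so a half turn about z gives the same grasp; the last joint's range is limited). The gripper opens to 85 mm and grips with 20 to 120 N. Pads are 22 mm wide; open, the fingers measure 114 mm over their backs; the gripper's body (76 mm by 85 mm) begins 54 mm behind the grasp point. The pads swing forward as they close: fully open they stand 13 mm farther back than shut.
Start: joints at [-1.165, 0.116, 1.442, -0, 1.584, -0.038], TCP at [0.29, -0.61, 0.231] pointing down, gripper open.
Joint ranges: [-2.83, 2.83], [-0.83, 2.19], [0.07, 2.5], [-1.14, 4.28], [0.01, 3], [-2.97, 2.97]. Speed limits (rad/s): [1.89, 1.89, 2.22, 3.14, 3.14, 3.14].

INTERFACE

Orientations are given as a 3x3 rotation matrix whose columns are the frame's x, y, z axes.
In Python, from rig import arm gives the robot as it stands.
- The arm moves only by the tool servo_tool, never from a script. Its argument "rows" is one flat list of numbers, 7 for each row, row after row: the shift along the tool's x, y, z scaled (see below), then the turn, a rotation vector about the tool's x, y, z scaled (see below), then the closure, from 0 (fully open) to 1 (shut). In form: [tx, ty, tz, ax, ay, az, fingers, tx, ty, tz, ax, ay, az, fingers, ...]. A call has exactly 10 rows; each row is the pose to reach, as a shift and turn from the pose commanded when the call began, along the tool's axes at that moment; what a row does not reach only later rows make up. The controller multiplies each number of a shift by 400 mm and each number of a turn by 90 degrees. A row lasts 1/12 s, in which the tool goes at most 41.7 mm and 7.16 degrees, less where a joint would pass 70% of its speed; a pose out of reach is approached as far as the arm can. A call with a number of a shift or a turn outside -1 to 1 is refused whole. A call with a gripper value outside its range is refused whole. The fingers move at their own pace and stop on an object; "squeeze" is the grip in N (left out, the last holds). Time passes only in rows, so rows that repeat a pose let the fingers close, or fill a call up. It gives the time, the measured TCP pose, the force, the opening and the grip force at its end, in the units of the state.
- arm.read_state(): the state, without advancing time (a new reading comes with each control period).
- arm.capture(name): name is "scene" or "top" or "wrist"; returns (picture, depth): 420x560x3 uint8, red, green, blue; 420x560 float32, m along the optical axis (not along the pixel's ray), 0 where there is no reading.
- arm.calibration(name): a dict with "mtx" (3x3 intrinsics, pixels), "extrinsics" (4x4, takes a point from world to camera coordinates); the wrist camera has in their place "tool_from_camera" (4x4, takes a point from camera to tool coordinates, whose origin is the TCP and whose axes are the flange's). Camera axes: x right, y down, z forward; pixel columns grow to the right and rows downward; lengths in m; the calibration is good to about 2 mm. A picture is of the moment at which its call begins: read the wrist's pose just before it. calibration takes no time and is no camera call.
- arm.hand_in(): hands the job in; it is judged then, once.
Trained networks look in the newest picture that a camera, given by its name, has taken for a name from the list of things; names that differ only in an ending like _2 or _b are one class to them, and where a whole thing is asked for, a point or a joint stands for the part that bears it (a point fixed in the world has none). Each returns a list of dicts, best first, with "p" (0 to 1); they miss things now and then, are a little off and sometimes report something else, mostly with a low value. They report only what shows in the picture. A call takes as long as a camera call.
- arm.silhouettes(camera, name): "pixels" (420x560 bool, what is visible of it) and "bbox" ([left, top, width, height] in pixels, round what is visible of it).
The state is a dict: "time_s": time; "q": joint angles; "qd": joint speeds; "effort": joint torques, N m; "tcp_pos": TCP position; "ee_rot": TCP orientation; "force": force on the tool from outside, world axes, zero at the start; "wrist_torque": the same for the moment, N m; "finger_gap": finger opening in m; "gripper_force": force on a finger pad.
Only numpy, scipy, OpenCV 4.12 (cv2) and the standard library are available. Lean on these libraries where they do the work, as an engineer would, in place of code of your own. Each camera call takes 0.05 s, during which the arm holds its last target. There are 200 camera calls.

## Working session

There is one attempt and no reset: what is moved stays moved. The work goes in short steps, Python scripts to look and compute and a tool call to move; the robot and the scene stay as the last step left them, time stands still between calls to the robot, and variables do not carry over. Pictures are saved under pics/ and viewed, at most 10 in all, crops included, and the job is handed in when it is done.

Besides the shell and the picture viewer there is one more tool, called by a JSON object that holds its "name" and its "arguments". servo_tool: Moves the arm, as the interface text tells. Its arguments: {"type":"object","properties":{"rows":{"type":"array"},"squeeze":{"type":"number"}},"required":["rows"]}

```bash
ls; mkdir -p pics; cat > h.py <<'E'
import numpy as np, cv2
from rig import arm
def look(cam,names,save=None):
    pic,d=arm.capture(cam)
    c=arm.calibration(cam); K=np.array(c["mtx"])
    if cam=="wrist":
        s=arm.read_state(); T=np.eye(4);T[:3,:3]=s["ee_rot"];T[:3,3]=s["tcp_pos"]
        W=T@np.array(c["tool_from_camera"])
    else: W=np.linalg.inv(np.array(c["extrinsics"]))
    if save: cv2.imwrite("pics/"+save,pic[:,:,::-1])
    v,u=np.mgrid[:420,:560]
    P=np.stack([(u-K[0,2])/K[0,0]*d,(v-K[1,2])/K[1,1]*d,d],-1)@W[:3,:3].T+W[:3,3]
    P[d==0]=np.nan
    out={}
    for n in names:
        r=arm.silhouettes(cam,n); out[n]=r
        for k in r[:3]:
            p=P[k["pixels"]]; p=p[~np.isnan(p[:,0])]
            if len(p): print(cam,n,round(k["p"],2),k["bbox"],len(p),"med",np.median(p,0).round(4),"lo",np.percentile(p,3,0).round(3),"hi",np.percentile(p,97,0).round(3))
    return pic,d,P,out
E
python3 - <<'E'
from h import *
for c in("scene","top"):
    pic,d,P,o=look(c,["station","tube","sleeve","marker","offcut","crank"],c+"0.png"); np.savez(c+"0.npz",P=P,pic=pic,**{n:o[n][0]["pixels"] for n in o if o[n]})
s=arm.read_state();print(s)
E
```

```text
pics
scene station 0.57 [215.6, 155.8, 63.7, 113.1] 3161 med [ 0.476  -0.0662  0.1208] lo [ 0.429 -0.216  0.006] hi [0.543 0.03  0.24 ]
scene station 0.46 [271.2, 157.7, 10.3, 25.2] 266 med [ 0.4308 -0.1116  0.2278] lo [ 0.425 -0.125  0.198] hi [ 0.444 -0.107  0.254]
scene tube 0.64 [262.7, 195.4, 31.0, 42.1] 701 med [ 0.4836 -0.1707  0.0384] lo [ 0.464 -0.25   0.002] hi [ 0.514 -0.125  0.042]
scene sleeve 0.68 [270.8, 159.4, 11.9, 24.4] 290 med [ 0.4314 -0.112   0.2261] lo [ 0.425 -1.488 -0.849] hi [ 1.667 -0.107  0.254]
scene sleeve 0.35 [260.5, 194.4, 32.6, 43.8] 740 med [ 0.4846 -0.1729  0.0383] lo [ 0.464 -0.263  0.002] hi [ 0.519 -0.126  0.042]
scene offcut 0.65 [203.4, 270.1, 20.5, 34.2] 557 med [0.4146 0.1059 0.0417] lo [0.403 0.084 0.006] hi [0.442 0.122 0.061]
scene crank 0.67 [256.8, 150.8, 26.2, 36.9] 486 med [ 0.4359 -0.1164  0.2071] lo [ 0.426 -0.145  0.184] hi [ 0.504 -0.107  0.257]
top station 0.73 [211.4, 153.5, 133.7, 54.9] 3167 med [ 0.4783 -0.0665  0.1429] lo [ 0.431 -0.226  0.01 ] hi [0.544 0.024 0.253]
top tube 0.74 [213.6, 150.7, 132.3, 62.2] 3299 med [ 0.4784 
[... 1180 characters left out ...]

        1.58400856e+00, -3.78137957e-02]), 'qd': array([-0.00178345,  0.0007498 , -0.00056095, -0.00083894, -0.00014023,
        0.00054533]), 'effort': array([-3.14046360e-03, -7.31573009e+01, -6.32569599e+01, -1.53327055e-04,
        2.83001755e-04,  3.46682179e-05]), 'tcp_pos': array([ 0.28981095, -0.60962985,  0.2313328 ]), 'ee_rot': array([[ 9.03132333e-01,  4.29362304e-01,  2.56018707e-05],
       [ 4.29362305e-01, -9.03132333e-01, -2.16977613e-05],
       [ 1.38056764e-05,  3.05884280e-05, -9.99999999e-01]]), 'force': array([ 0.9897808 , -0.40705375,  0.48253962]), 'wrist_torque': array([-0.00348763,  0.0279312 ,  0.00398003]), 'gripper_force': 0.0, 'finger_gap': 0.08517710213851723}
```

```bash
python3 - <<'E'
from h import *
a=cv2.imread("pics/top0.png")[130:290,150:430]; cv2.imwrite("pics/t1.png",cv2.resize(a,None,fx=2.8,fy=2.8,interpolation=cv2.INTER_CUBIC))
z=np.load("top0.npz");P=z["P"]
def rect(m,nm):
    p=P[m][:,:2]; r=cv2.minAreaRect(p.astype(np.float32)); print(nm,len(p),r, cv2.boxPoints(r).round(3).tolist())
x,y,h=P[...,0],P[...,1],P[...,2]
reg=(x>.4)&(x<.62)&(y>-.42)&(y<.15)
rect(reg&(h>.034)&(h<.044)&(y<-.16),"tube")
rect(reg&(h>.138)&(h<.150)&(y<.1),"arm")
rect(reg&(h>.151)&(h<.163),"post")
rect(reg&(h>.183)&(h<.205),"crankarm")
rect(reg&(h>.235)&(h<.27),"nut")
for lo,hi in((.02,.03),):
    m=(reg&(h>lo)&(h<hi)).astype(np.uint8); n,l,st,ce=cv2.connectedComponentsWithStats(m)
    for i in range(1,n):
        if st[i,4]>12: print("pin",st[i],P[l==i].mean(0).round(4))
E
```

```text
tube 1741 ((0.503111720085144, -0.2608017325401306), (0.040618836879730225, 0.21064384281635284), 9.674545288085938) [[0.4650000035762787, -0.1599999964237213], [0.5009999871253967, -0.36800000071525574], [0.5410000085830688, -0.3610000014305115], [0.5049999952316284, -0.15399999916553497]]
arm 1207 ((0.48231345415115356, -0.041054949164390564), (0.04462889954447746, 0.24543768167495728), 9.601207733154297) [[0.4399999976158142, 0.07599999755620956], [0.48100000619888306, -0.16599999368190765], [0.5249999761581421, -0.15800000727176666], [0.48399999737739563, 0.08399999886751175]]
post 173 ((0.4774094521999359, -0.007816887460649014), (0.026784343644976616, 0.026727920398116112), 88.54615783691406) [[0.46399998664855957, -0.020999999716877937], [0.49000000953674316, -0.02199999988079071], [0.4909999966621399, 0.004999999888241291], [0.46399998664855957, 0.006000000052154064]]
crankarm 360 ((0.46936383843421936, -0.13477033376693726), (0.029727710410952568, 0.09091219305992126), 78.73262023925781) [[0.421999990940094, -0.14000000059604645], [0.5109999775886536, -0.15800000727176666], [0.5170000195503235, -0.1289999932050705], [0.42800000309944153, -0.11100000143051147]]
nut 183 ((0.43652278184890747, -0.11985377967357635), (0.023802291601896286, 0.024327978491783142), 34.28582763671875) [[0.41999998688697815, -0.11699999868869781], [0.4339999854564667, -0.13699999451637268], [0.453000009059906, -0.12300000339746475], [0.4399999976158142, -0.10300000011920929]]
pin [336 152  13  14 130] [ 0.5482 -0.2283  0.0264]
pin [382 181  12   3  13] [ 0.4941 -0.324   0.0259]
pin [269 184  13  10  85] [ 0.4845 -0.0825  0.0262]
pin [331 189  21   5  23] [ 0.4774 -0.2241  0.024 ]
pin [232 194  19   9  34] [ 0.4631 -0.0127  0.0244]
```

View pics/t1.png

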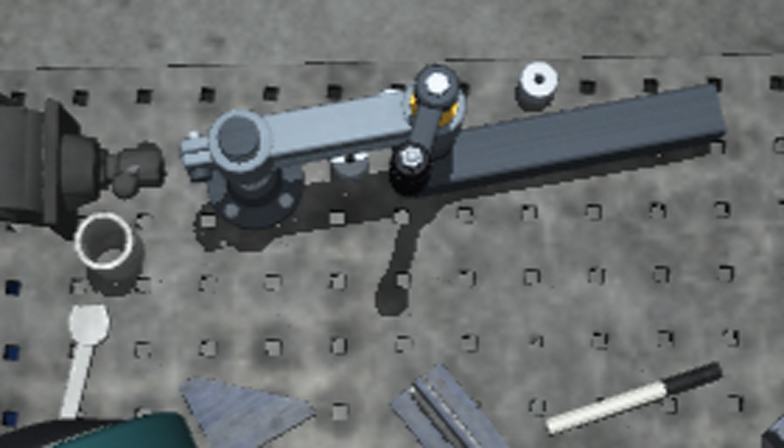

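Top view: the post is at (240,138), back pin B at (538,80) and the end pin partly hidden at (350,162). The sleeve nut is at (410,155), and the tube lies to the right, with its free end at (715,110). The station comes out at spindle (0.500,-0.141) with yaw ≈9.5°. The tube needs about +17 mm along station x and +29 mm along y.

{"name": "servo_tool", "arguments": {"rows": [0.81, -0.39, 0, 0, 0, -0.823, 0, 0.81, -0.39, 0, 0, 0, -0.823, 0, 0.81, -0.39, 0, 0, 0, -0.823, 0, 0.81, -0.39, 0, 0, 0, -0.823, 0, 0.81, -0.39, 0, 0, 0, -0.823, 0, 0.81, -0.39, 0, 0, 0, -0.823, 0, 0.81, -0.39, 0, 0, 0, -0.823, 0, 0.81, -0.39, 0, 0, 0, -0.823, 0, 0.81, -0.39, 0, 0, 0, -0.823, 0, 0.81, -0.39, 0, 0, 0, -0.823, 0], "squeeze": 50}}

```text
time_s: 1.53
tcp_pos: [0.518, -0.3259, 0.2314]
ee_rot: [[-0.133, 0.991, 0.001], [0.991, 0.133, 0.001], [0.001, 0.001, -1.0]]
force: [-0.5, 0.1, 0.3]
finger_gap: 0.0854
gripper_force: 0.0
```

```bash
python3 - <<'E'
from h import *
pic,d,P,o=look("wrist",["tube","back_pin_b_head","back_pin_a_head"],"w1.png"); np.savez("w1.npz",P=P)
s=arm.read_state();print(s["tcp_pos"],s["ee_rot"],s["force"],s["q"])
x,y,h=P[...,0],P[...,1],P[...,2]
m=(h>.034)&(h<.045)&(x>.4)&(y<-.16);p=P[m];r=cv2.minAreaRect(p[:,:2].astype(np.float32));print(m.sum(),r,cv2.boxPoints(r))
m=((h>.022)&(h<.0285)).astype(np.uint8);n,l,st,ce=cv2.connectedComponentsWithStats(m)
for i in range(1,n):
    if st[i,4]>60: print(st[i],P[l==i].mean(0),cv2.minEnclosingCircle(P[l==i][:,:2].astype(np.float32)))
E
```

```text
wrist tube 0.8 [248.5, 0.0, 51.8, 218.0] 9491 med [ 0.5031 -0.26    0.04  ] lo [ 0.476 -0.358  0.038] hi [ 0.531 -0.182  0.041]
wrist tube 0.68 [313.7, 62.6, 29.0, 35.2] 852 med [ 0.547  -0.2309  0.0268] lo [ 0.534 -0.243  0.007] hi [ 0.56  -0.218  0.028]
wrist back_pin_b_head 0.7 [310.5, 60.2, 35.1, 33.4] 840 med [ 0.5469 -0.231   0.0268] lo [ 0.534 -0.244  0.008] hi [ 0.56  -0.219  0.028]
wrist back_pin_a_head 0.93 [315.4, 61.6, 32.1, 37.0] 853 med [ 0.5468 -0.2307  0.0268] lo [ 0.534 -0.243  0.007] hi [ 0.56  -0.218  0.028]
[ 0.51524207 -0.32990951  0.23131359] [[-1.17839358e-01  9.93032669e-01 -5.50366817e-05]
 [ 9.93032663e-01  1.17839350e-01 -1.35583329e-04]
 [-1.28153189e-04 -7.06302751e-05 -9.99999989e-01]] [ 0.10543971 -0.05408044  0.21519004] [-6.11149911e-01 -2.10782332e-02  1.58347074e+00 -1.42626793e-04
  1.57916742e+00 -7.29264902e-01]
9761 ((0.504692554473877, -0.36446937918663025), (0.072728231549263, 0.3783354163169861), 4.69672966003418) [[ 0.45296118 -0.17891444]
 [ 0.4839399  -0.55597943]
 [ 0.5564239  -0.55002433]
 [ 0.5254452  -0.17295933]]
[314  62  31  32 769] [ 0.5476556  -0.2304061   0.02682824] ((0.5479220151901245, -0.23045644164085388), 0.014389513991773129)
[227 340  59  24 213] [ 0.5182606  -0.53225324  0.0251211 ] ((0.5191828012466431, -0.5516921281814575), 0.034605562686920166)
```

View pics/w1.png

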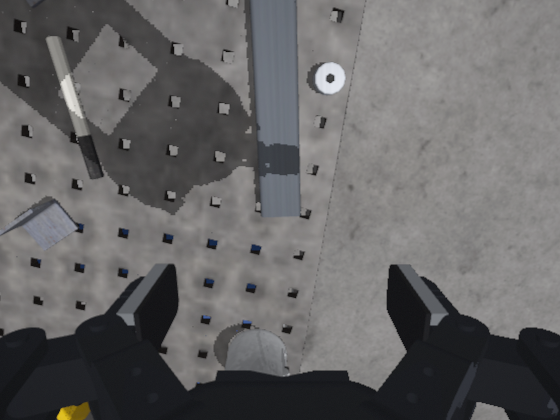

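```bash
python3 - <<'E'
import numpy as np,cv2
P=np.load("w1.npz")["P"]
x,y,h=P[...,0],P[...,1],P[...,2]
m=(h>.036)&(h<.045)&(x>.4)&(y<-.16)&(y>-.4);p=P[m];r=cv2.minAreaRect(p[:,:2].astype(np.float32));print(m.sum(),r,cv2.boxPoints(r).round(4).tolist())
E
```

```text
9366 ((0.5045623779296875, -0.2713853418827057), (0.03995678573846817, 0.1924029141664505), 10.12531852722168) [[0.46799999475479126, -0.18019999563694], [0.501800000667572, -0.36959999799728394], [0.541100025177002, -0.3625999987125397], [0.5073000192642212, -0.17319999635219574]]
```

{"name": "servo_tool", "arguments": {"rows": [-0.004, 0, 0.548, 0, 0, -0.031, 0, -0.004, 0, 0.548, 0, 0, -0.031, 0, -0.004, 0, 0.548, 0, 0, -0.031, 0, -0.004, 0, 0.548, 0, 0, -0.031, 0, -0.004, 0, 0.548, 0, 0, -0.031, 0, -0.004, 0, 0.548, 0, 0, -0.031, 0, -0.004, 0, 0.548, 0, 0, -0.031, 0, -0.004, 0, 0.548, 0, 0, -0.031, 1, -0.004, 0, 0.548, 0, 0, -0.031, 1, -0.004, 0, 0.548, 0, 0, -0.031, 1], "squeeze": 50}}

```text
time_s: 2.57
tcp_pos: [0.5168, -0.3322, 0.0151]
ee_rot: [[-0.17, 0.985, 0.003], [0.985, 0.17, -0.002], [-0.003, 0.003, -1.0]]
force: [0.5, -0.2, 0.1]
finger_gap: 0.0514
gripper_force: 0.0
```

{"name": "servo_tool", "arguments": {"rows": [0, 0, 0, 0, 0, 0, 1, 0, 0, 0, 0, 0, 0, 1, 0, 0, 0, 0, 0, 0, 1, 0, 0, 0, 0, 0, 0, 1, 0, 0, 0, 0, 0, 0, 1, 0, 0, 0, 0, 0, 0, 1, 0, 0, 0, 0, 0, 0, 1, 0, 0, 0, 0, 0, 0, 1, 0, 0, 0, 0, 0, 0, 1, 0, 0, 0, 0, 0, 0, 1]}}

```text
time_s: 3.4
tcp_pos: [0.5166, -0.3319, 0.0146]
ee_rot: [[-0.171, 0.985, 0.003], [0.985, 0.171, -0.002], [-0.002, 0.002, -1.0]]
force: [-2.3, -0.1, 8.9]
finger_gap: 0.0392
gripper_force: 51.0
```

{"name": "servo_tool", "arguments": {"rows": [0.007, 0.0035, 0, 0, 0, 0, 1, 0.014, 0.007, 0, 0, 0, 0, 1, 0.021, 0.0105, 0, 0, 0, 0, 1, 0.028, 0.014, 0, 0, 0, 0, 1, 0.035, 0.0175, 0, 0, 0, 0, 1, 0.042, 0.021, 0, 0, 0, 0, 1, 0.049, 0.0245, 0, 0, 0, 0, 1, 0.056, 0.028, 0, 0, 0, 0, 1, 0.06, 0.028, 0, 0, 0, 0, 1, 0.0625, 0.028, 0, 0, 0, 0, 1]}}

```text
time_s: 4.23
tcp_pos: [0.5236, -0.3058, 0.0146]
ee_rot: [[-0.171, 0.985, 0.003], [0.985, 0.171, -0.003], [-0.004, 0.003, -1.0]]
force: [0.8, -6.1, 4.7]
finger_gap: 0.0395
gripper_force: 50.4
```

{"name": "servo_tool", "arguments": {"rows": [0.001, 0, 0, 0, 0, 0, 1, 0.002, 0, 0, 0, 0, 0, 1, 0.003, 0, 0, 0, 0, 0, 1, 0.004, 0, 0, 0, 0, 0, 1, 0.005, 0, 0, 0, 0, 0, 1, 0.006, 0, 0, 0, 0, 0, 1, 0.007, 0, 0, 0, 0, 0, 1, 0.008, 0, 0, 0, 0, 0, 1, 0.009, 0, 0, 0, 0, 0, 1, 0.01, 0, 0, 0, 0, 0, 1]}}

```text
time_s: 5.07
tcp_pos: [0.5229, -0.3021, 0.0146]
ee_rot: [[-0.171, 0.985, 0.003], [0.985, 0.171, -0.003], [-0.004, 0.003, -1.0]]
force: [1.5, -6.0, 5.8]
finger_gap: 0.039
gripper_force: 50.5
```

{"name": "servo_tool", "arguments": {"rows": [0.001, 0, 0, 0, 0, 0, 1, 0.002, 0, 0, 0, 0, 0, 1, 0.003, 0, 0, 0, 0, 0, 1, 0.004, 0, 0, 0, 0, 0, 1, 0.005, 0, 0, 0, 0, 0, 1, 0.006, 0, 0, 0, 0, 0, 1, 0.007, 0, 0, 0, 0, 0, 1, 0.008, 0, 0, 0, 0, 0, 1, 0.009, 0, 0, 0, 0, 0, 1, 0.01, 0, 0, 0, 0, 0, 1]}}

```text
time_s: 5.9
tcp_pos: [0.5227, -0.3006, 0.0153]
ee_rot: [[-0.17, 0.985, 0.005], [0.985, 0.17, -0.008], [-0.009, 0.004, -1.0]]
force: [3.3, -29.3, 1.9]
finger_gap: 0.0393
gripper_force: 50.0
```

{"name": "servo_tool", "arguments": {"rows": [-0.003, 0.001, 0, 0, 0, 0, 1, -0.003, 0.002, 0, 0, 0, 0, 1, -0.003, 0.003, 0, 0, 0, 0, 1, -0.003, 0.004, 0, 0, 0, 0, 1, -0.003, 0.005, 0, 0, 0, 0, 1, -0.003, 0.006, 0, 0, 0, 0, 1, -0.003, 0.007, 0, 0, 0, 0, 1, -0.003, 0.008, 0, 0, 0, 0, 1, -0.003, 0.009, 0, 0, 0, 0, 1, -0.003, 0.01, 0, 0, 0, 0, 1]}}

```text
time_s: 6.73
tcp_pos: [0.5255, -0.3002, 0.0146]
ee_rot: [[-0.171, 0.985, 0.002], [0.985, 0.171, -0.006], [-0.006, 0.001, -1.0]]
force: [0.9, -21.5, 1.7]
finger_gap: 0.0393
gripper_force: 50.5
```

```bash
python3 - <<'E'
from rig import arm
s=arm.read_state();print(s["force"],s["wrist_torque"],s["tcp_pos"])
E
```

```text
[  0.91020071 -21.54648029   1.70337968] [-3.0280437   0.05244264  0.61881548] [ 0.52554831 -0.30022152  0.01463631]
```

{"name": "servo_tool", "arguments": {"rows": [0, 0.001, 0, 0, 0, 0, 1, 0, 0.002, 0, 0, 0, 0, 1, 0, 0.003, 0, 0, 0, 0, 1, 0, 0.004, 0, 0, 0, 0, 1, 0, 0.005, 0, 0, 0, 0, 1, 0, 0.006, 0, 0, 0, 0, 1, 0, 0.007, 0, 0, 0, 0, 1, 0, 0.008, 0, 0, 0, 0, 1, 0, 0.009, 0, 0, 0, 0, 1, 0, 0.01, 0, 0, 0, 0, 1]}}

```text
time_s: 7.57
tcp_pos: [0.5285, -0.2998, 0.0147]
ee_rot: [[-0.172, 0.985, -0.001], [0.985, 0.172, -0.007], [-0.006, -0.002, -1.0]]
force: [-19.1, -22.1, 12.6]
finger_gap: 0.0392
gripper_force: 53.1
```

```bash
python3 - <<'E'
from rig import arm
s=arm.read_state();print(s["force"],s["wrist_torque"],s["tcp_pos"])
E
```

```text
[-19.05946213 -22.14459268  12.60789783] [-3.19485162  3.33460275  2.06328712] [ 0.52854061 -0.29975859  0.0146612 ]
```

{"name": "servo_tool", "arguments": {"rows": [0, 0, 0, 0, 0, 0.001, 1, 0, 0, 0, 0, 0, 0.002, 1, 0, 0, 0, 0, 0, 0.003, 1, 0, 0, 0, 0, 0, 0.004, 1, 0, 0, 0, 0, 0, 0.005, 1, 0, 0, 0, 0, 0, 0.006, 1, 0, 0, 0, 0, 0, 0.007, 1, 0, -0.001, 0, 0, 0, 0.008, 1, 0, -0.001, 0, 0, 0, 0.009, 1, 0, -0.001, 0, 0, 0, 0.01, 1]}}

```text
time_s: 8.4
tcp_pos: [0.5285, -0.2996, 0.0146]
ee_rot: [[-0.156, 0.988, 0.0], [0.988, 0.156, -0.006], [-0.006, -0.0, -1.0]]
force: [-13.3, -17.8, 9.0]
finger_gap: 0.0391
gripper_force: 58.7
```

```bash
python3 - <<'E'
from rig import arm
import numpy as np
s=arm.read_state();print(s["force"],s["wrist_torque"],s["tcp_pos"],np.degrees(np.arctan2(s["ee_rot"][1,1],s["ee_rot"][0,1])))
E
```

```text
[-13.29557277 -17.78634705   9.02801729] [-2.91282219  2.13631623  1.3659775 ] [ 0.52847894 -0.29958117  0.01462166] 8.958936058777544
```

{"name": "servo_tool", "arguments": {"rows": [0, 0, 0, 0, 0, 0.001, 1, 0, 0, 0, 0, 0, 0.002, 1, 0, 0, 0, 0, 0, 0.003, 1, 0, 0, 0, 0, 0, 0.004, 1, 0, 0, 0, 0, 0, 0.005, 1, 0, 0, 0, 0, 0, 0.006, 1, 0, 0, 0, 0, 0, 0.007, 1, 0, 0, 0, 0, 0, 0.008, 1, 0, 0, 0, 0, 0, 0.009, 1, 0, 0, 0, 0, 0, 0.01, 1]}}

```text
time_s: 9.23
tcp_pos: [0.5283, -0.2996, 0.0146]
ee_rot: [[-0.142, 0.99, -0.0], [0.99, 0.142, -0.006], [-0.006, -0.001, -1.0]]
force: [-15.2, -19.9, 10.7]
finger_gap: 0.0388
gripper_force: 65.8
```

```bash
python3 - <<'E'
from h import *
s=arm.read_state();print(s["force"],s["wrist_torque"],s["tcp_pos"],np.degrees(np.arctan2(s["ee_rot"][1,1],s["ee_rot"][0,1])))
pic,d,P,o=look("top",["tube"],"top2.png")
x,y,h=P[...,0],P[...,1],P[...,2]
for nm,P2 in(("old",np.load("top0.npz")["P"]),("now",P)):
    x,y,h=P2[...,0],P2[...,1],P2[...,2]
    reg=(x>.4)&(x<.62)&(y>-.40)&(y<.15)
    m=reg&(h>.036)&(h<.044)&(y<-.17)&(y>-.25); p=P2[m]
    # +x / -x edge lines: per-y-bin extremes
    e=[]
    for b in np.arange(-.25,-.17,.006):
        q=p[(p[:,1]>=b)&(p[:,1]<b+.006)]
        if len(q)>5: e.append((q[:,1].mean(),q[:,0].max(),q[:,0].min()))
    e=np.array(e); print(nm,len(e),[np.degrees(np.arctan(-np.polyfit(e[:,0],e[:,k],1)[0])).round(2) for k in(1,2)])
E
```

```text
[-15.16124009 -19.88694504  10.70014663] [-2.88408939  2.42700418  2.79793966] [ 0.52829139 -0.29960843  0.01464257] 8.14882292441131
top tube 0.9 [284.1, 164.0, 43.6, 33.4] 361 med [ 0.4871 -0.1647  0.0389] lo [ 0.471 -0.187  0.004] hi [ 0.522 -0.099  0.044]
old 14 [np.float64(9.68), np.float64(9.3)]
now 4 [np.float64(20.82), np.float64(61.04)]
```

{"name": "servo_tool", "arguments": {"rows": [-0.001, -0.001, 0, 0, 0, 0, 1, -0.002, -0.002, 0, 0, 0, 0, 1, -0.002, -0.003, 0, 0, 0, 0, 1, -0.002, -0.003, 0, 0, 0, 0, 1, -0.002, -0.003, 0, 0, 0, 0, 1, -0.002, -0.003, 0, 0, 0, 0, 0, -0.002, -0.003, 0, 0, 0, 0, 0, -0.002, -0.003, 0, 0, 0, 0, 0, -0.002, -0.003, 0, 0, 0, 0, 0, -0.002, -0.003, 0, 0, 0, 0, 0]}}

```text
time_s: 10.17
tcp_pos: [0.5278, -0.2975, 0.0123]
ee_rot: [[-0.14, 0.99, 0.0], [0.99, 0.14, 0.0], [-0.0, 0.0, -1.0]]
force: [-0.1, 0.6, 0.5]
finger_gap: 0.0855
gripper_force: 0.0
```

```bash
python3 - <<'E'
from h import *
s=arm.read_state();print(s["force"],s["wrist_torque"],s["tcp_pos"],s["ee_rot"],s["finger_gap"])
E
```

```text
[-0.14291296  0.55573046  0.48966831] [ 0.02727133  0.01663944 -0.01729077] [ 0.52777951 -0.29751487  0.01226725] [[-1.39854816e-01  9.90171998e-01  2.10195836e-04]
 [ 9.90172021e-01  1.39854814e-01  2.30276144e-05]
 [-6.59560069e-06  2.11350559e-04 -9.99999978e-01]] 0.08548457234842262
```

{"name": "servo_tool", "arguments": {"rows": [0, 0, -0.1, 0, 0, 0, 0, 0, 0, -0.2, 0, 0, 0, 0, 0, 0, -0.22, 0, 0, -0.0155, 0.3, 0, -0.08, -0.22, 0, 0, -0.0155, 1, 0, -0.126, -0.22, 0, 0, -0.0155, 1, 0.1, -0.126, -0.22, 0, 0, -0.0155, 1, 0.17, -0.126, -0.22, 0, 0, -0.0155, 1, 0.2135, -0.126, -0.22, 0, 0, -0.0155, 1, 0.2135, -0.126, -0.18, 0, 0, -0.0155, 1, 0.2135, -0.126, -0.1, 0, 0, -0.0155, 1]}}

```text
time_s: 11.0
tcp_pos: [0.4678, -0.2201, 0.0554]
ee_rot: [[-0.165, 0.986, 0.006], [0.986, 0.165, -0.003], [-0.004, 0.006, -1.0]]
force: [0.4, -0.4, 1.0]
finger_gap: 0.0002
gripper_force: 0.0
```

{"name": "servo_tool", "arguments": {"rows": [0, 0, 0.06, 0, 0, 0, 1, 0, 0, 0.11, 0, 0, 0, 1, 0, 0, 0.11, 0, 0, 0, 1, 0, 0.005, 0.11, 0, 0, 0, 1, 0, 0.01, 0.11, 0, 0, 0, 1, 0, 0.014, 0.11, 0, 0, 0, 1, 0, 0.018, 0.11, 0, 0, 0, 1, 0, 0.021, 0.11, 0, 0, 0, 1, 0, 0.023, 0.11, 0, 0, 0, 1, 0, 0.025, 0.11, 0, 0, 0, 1]}}

```text
time_s: 11.83
tcp_pos: [0.4759, -0.2185, 0.0084]
ee_rot: [[-0.164, 0.986, 0.0], [0.986, 0.164, -0.0], [-0.0, 0.0, -1.0]]
force: [-0.1, -0.6, 0.2]
finger_gap: 0.0003
gripper_force: 0.0
```

{"name": "servo_tool", "arguments": {"rows": [0, 0.001, -0.02, 0, 0, 0, 1, 0, 0.002, -0.02, 0, 0, 0, 1, 0, 0.003, -0.02, 0, 0, 0, 1, 0, 0.004, -0.02, 0, 0, 0, 1, 0, 0.005, -0.02, 0, 0, 0, 1, 0, 0.006, -0.02, 0, 0, 0, 1, 0, 0.007, -0.02, 0, 0, 0, 1, 0, 0.008, -0.02, 0, 0, 0, 1, 0, 0.009, -0.02, 0, 0, 0, 1, 0, 0.01, -0.02, 0, 0, 0, 1]}}

```text
time_s: 12.67
tcp_pos: [0.4789, -0.2179, 0.016]
ee_rot: [[-0.164, 0.986, -0.002], [0.986, 0.164, -0.0], [0.0, -0.002, -1.0]]
force: [-13.3, -1.2, 7.3]
finger_gap: -0.0
gripper_force: 6.4
```

```bash
python3 - <<'E'
from h import *
s=arm.read_state();print(s["force"],s["tcp_pos"])
E
```

```text
[-13.29838903  -1.18250032   7.334734  ] [ 0.4788698  -0.21792829  0.01601166]
```

{"name": "servo_tool", "arguments": {"rows": [0, 0.001, 0, 0, 0, 0, 1, 0, 0.002, 0, 0, 0, 0, 1, 0, 0.003, 0, 0, 0, 0, 1, 0, 0.004, 0, 0, 0, 0, 1, 0, 0.004, 0, 0, 0, 0, 1, 0, 0.004, 0, 0, 0, 0, 1, 0, 0.004, 0, 0, 0, 0, 1, 0, 0.004, 0, 0, 0, 0, 1, 0, 0.004, 0, 0, 0, 0, 1, 0, 0.004, 0, 0, 0, 0, 1]}}

```text
time_s: 13.5
tcp_pos: [0.4791, -0.2179, 0.016]
ee_rot: [[-0.164, 0.986, -0.005], [0.986, 0.164, -0.0], [0.001, -0.005, -1.0]]
force: [-24.5, -1.2, 15.3]
finger_gap: 0.0001
gripper_force: 12.8
```

{"name": "servo_tool", "arguments": {"rows": [0, -0.067, 0, 0, 0, 0, 1, 0, -0.067, -0.08, 0, 0, 0, 1, 0, -0.067, -0.18, 0, 0, 0, 1, 0, -0.067, -0.28, 0, 0, 0, 1, 0, -0.067, -0.38, 0, 0, 0, 1, 0, -0.067, -0.48, 0, 0, 0, 1, 0, -0.067, -0.58, 0, 0, 0, 1, 0, -0.067, -0.68, 0, 0, 0, 0.45, 0, -0.067, -0.78, 0, 0, 0, 0.45, 0.08, -0.067, -0.86, 0, 0, 0, 0.45]}}

```text
time_s: 14.33
tcp_pos: [0.4501, -0.1949, 0.3604]
ee_rot: [[-0.161, 0.987, 0.001], [0.987, 0.161, -0.001], [-0.002, 0.001, -1.0]]
force: [1.5, 0.0, -0.1]
finger_gap: 0.0356
gripper_force: 0.0
```

```bash
python3 - <<'E'
from h import *
for i in range(3): arm.capture("scene")
s=arm.read_state();print(s["force"],s["tcp_pos"],s["ee_rot"],s["finger_gap"],s["qd"].round(3))
pic,d,P,o=look("wrist",["sleeve","crank"],"w2.png")
x,y,h=P[...,0],P[...,1],P[...,2]
reg=(x>.4)&(x<.62)&(y<.15)&(y>-.2)
for lo,hi in((.24,.252),(.257,.275),(.183,.203),(.203,.225)):
    m=(reg&(h>lo)&(h<hi)).astype(np.uint8);n,l,st,ce=cv2.connectedComponentsWithStats(m)
    for i in range(1,n):
        if st[i,4]>40: print(lo,st[i],P[l==i].mean(0).round(4),cv2.minEnclosingCircle(P[l==i][:,:2].astype(np.float32)))
# fresh tube/station check from the top view
pic,d,P,o=look("top",["tube","sleeve"],"top3.png");np.savez("top3.npz",P=P)
x,y,h=P[...,0],P[...,1],P[...,2]
m=(x>.44)&(h>.034)&(h<.044)&(y<-.16)&(y>-.4)&(x<.56);r=cv2.minAreaRect(P[m][:,:2].astype(np.float32));print(m.sum(),r,cv2.boxPoints(r).round(4).tolist())
E
```

```text
[-0.40522923 -0.14981017 -0.23266404] [ 0.45028032 -0.19208626  0.36043653] [[-0.16516057  0.98625736  0.00429016]
 [ 0.98626346  0.1651696  -0.00184234]
 [-0.00252563  0.00392694 -0.9999891 ]] 0.04726440415927514 [-0.018  0.032  0.061 -0.005 -0.028 -0.018]
wrist sleeve 0.93 [263.6, 79.4, 36.0, 40.3] 768 med [ 0.438  -0.121   0.2511] lo [ 0.427 -0.132  0.19 ] hi [ 0.449 -0.11   0.253]
wrist sleeve 0.21 [305.9, 88.4, 29.9, 173.6] 3897 med [ 0.5135 -0.2366  0.0377] lo [ 0.479 -0.327  0.016] hi [ 0.543 -0.11   0.039]
wrist crank 0.97 [263.9, 79.1, 103.2, 72.4] 2935 med [ 0.4686 -0.13    0.1946] lo [ 0.43  -0.152  0.187] hi [ 0.51  -0.112  0.261]
0.24 [263  79  38  39 663] [ 0.4387 -0.1209  0.2496] ((0.4388004243373871, -0.12081162631511688), 0.013074119575321674)
0.257 [272  90  20  18 254] [ 0.4388 -0.1208  0.26  ] ((0.438751757144928, -0.12095286697149277), 0.006328312214463949)
0.183 [ 290   97   76   56 1870] [ 0.4854 -0.136   0.1922] ((0.48184651136398315, -0.1352275311946869), 0.03410392254590988)
top tube 0.57 [311.8, 154.6, 79.6, 36.0] 1121 med [ 0.5111 -0.2161  0.0394] lo [ 0.483 -0.33   0.012] hi [ 0.542 -0.164  0.044]
934 ((0.5166210532188416, -0.2448853850364685), (0.040665220469236374, 0.17898251116275787), 10.164548873901367) [[0.48080000281333923, -0.16040000319480896], [0.5123999714851379, -0.33660000562667847], [0.5523999929428101, -0.3294000029563904], [0.520799994468689, -0.15320000052452087]]
```

View pics/w2.png

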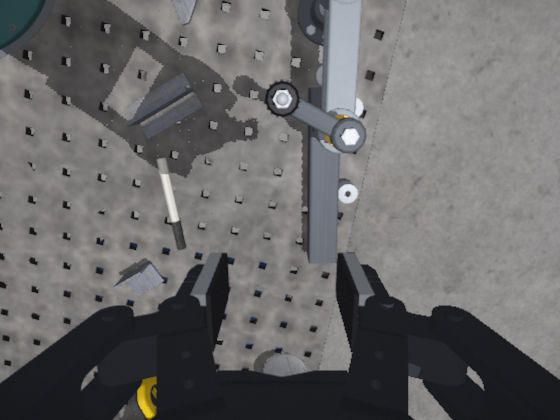

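{"name": "servo_tool", "arguments": {"rows": [0.09, 0.001, 0, 0, 0, 0, 0.45, 0.1805, 0.001, 0, 0, 0, 0, 0.45, 0.1805, 0.001, 0.05, 0, 0, 0, 0.45, 0.1805, 0.001, 0.15, 0, 0, 0, 0.45, 0.1805, 0.001, 0.25, 0, 0, 0, 0.45, 0.1805, 0.001, 0.34, 0, 0, 0, 0.45, 0.1805, 0.001, 0.38, 0, 0, 0, 0.45, 0.1805, 0.001, 0.38, 0, 0, 0, 0.45, 0.1805, 0.001, 0.38, 0, 0, 0, 0.45, 0.1805, 0.001, 0.38, 0, 0, 0, 0.45]}}

```text
time_s: 15.62
tcp_pos: [0.4389, -0.1219, 0.2071]
ee_rot: [[-0.164, 0.987, 0.001], [0.987, 0.164, -0.0], [-0.001, 0.001, -1.0]]
force: [1.2, 0.6, 0.1]
finger_gap: 0.0466
gripper_force: 0.0
```

{"name": "servo_tool", "arguments": {"rows": [0, 0, 0, 0, 0, 0, 1, 0, 0, 0, 0, 0, 0, 1, 0, 0, 0, 0, 0, 0, 1, 0, 0, 0, 0, 0, 0, 1, 0, 0, 0, 0, 0, 0, 1, 0, 0, 0, 0, 0, 0, 1, 0, 0, 0, 0, 0, 0, 1, 0, 0, 0, 0, 0, 0, 1, 0, 0, 0, 0, 0, 0, 1, 0, 0, 0, 0, 0, 0, 1], "squeeze": 50}}

```text
time_s: 16.45
tcp_pos: [0.4389, -0.1218, 0.2071]
ee_rot: [[-0.164, 0.986, 0.002], [0.986, 0.164, -0.001], [-0.001, 0.002, -1.0]]
force: [-1.0, 0.1, 6.6]
finger_gap: 0.0234
gripper_force: 48.6
```

```bash
python3 - <<'E'
from h import *
s=arm.read_state();print(s["force"],s["wrist_torque"],s["tcp_pos"],s["ee_rot"],s["finger_gap"])
E
```

```text
[-1.02276337  0.09197456  6.57314062] [-0.06104713  0.1742188   0.01371994] [ 0.43892744 -0.12181769  0.20714196] [[-1.63828401e-01  9.86486806e-01  2.00896400e-03]
 [ 9.86488175e-01  1.63830335e-01 -8.38075666e-04]
 [-1.15587983e-03  1.84451863e-03 -9.99997631e-01]] 0.0233637736142687
```

```bash
cat >> h.py <<'E'
def arc(p0,dp,n=10,R=65.):
    f=lambda p:np.array([R*np.sin(np.radians(p)),-R*np.cos(np.radians(p)),p*20/360])
    out=[]
    for i in range(1,11):
        t=(f(p0+dp*min(i,n))-f(p0))/400
        out+=[round(float(a),4) for a in t]+[0,0,0,1]
    print(p0,"->",p0+dp*n,out)
def tang(p,C=(.4998,-.1414)):
    s=arm.read_state();F=np.array(s["force"]);a=np.radians(189.4-p)
    rad=np.array([np.cos(a),np.sin(a)]);tg=np.array([rad[1],-rad[0]])
    v=s["tcp_pos"][:2]-np.array(C); act=189.4-np.degrees(np.arctan2(v[1],v[0]))
    print("tang",-F[:2]@tg,"rad",F[:2]@rad,"Fz",F[2],"R",np.hypot(*v),"act",act%360,"z",s["tcp_pos"][2],"gap",s["finger_gap"])
E
python3 -c "
from h import *
arc(27.2,15);arc(177.2,5);arc(227.2,2.5)"
```

```text
27.2 -> 177.2 [0.0349, 0.0241, 0.0021, 0, 0, 0, 1, 0.0623, 0.0565, 0.0042, 0, 0, 0, 1, 0.0804, 0.0949, 0.0063, 0, 0, 0, 1, 0.088, 0.1366, 0.0083, 0, 0, 0, 1, 0.0846, 0.1789, 0.0104, 0, 0, 0, 1, 0.0703, 0.2188, 0.0125, 0, 0, 0, 1, 0.0461, 0.2537, 0.0146, 0, 0, 0, 1, 0.0137, 0.2811, 0.0167, 0, 0, 0, 1, -0.0246, 0.2993, 0.0187, 0, 0, 0, 1, -0.0663, 0.3068, 0.0208, 0, 0, 0, 1]
177.2 -> 227.2 [-0.0142, 0.0001, 0.0007, 0, 0, 0, 1, -0.0283, -0.0011, 0.0014, 0, 0, 0, 1, -0.0423, -0.0035, 0.0021, 0, 0, 0, 1, -0.056, -0.0071, 0.0028, 0, 0, 0, 1, -0.0693, -0.0119, 0.0035, 0, 0, 0, 1, -0.0822, -0.0178, 0.0042, 0, 0, 0, 1, -0.0945, -0.0248, 0.0049, 0, 0, 0, 1, -0.1062, -0.0329, 0.0056, 0, 0, 0, 1, -0.1171, -0.0419, 0.0063, 0, 0, 0, 1, -0.1272, -0.0519, 0.0069, 0, 0, 0, 1]
227.2 -> 252.2 [-0.0047, -0.0053, 0.0003, 0, 0, 0, 1, -0.0092, -0.0108, 0.0007, 0, 0, 0, 1, -0.0134, -0.0165, 0.001, 0, 0, 0, 1, -0.0174, -0.0224, 0.0014, 0, 0, 0, 1, -0.0211, -0.0284, 0.0017, 0, 0, 0, 1, -0.0245, -0.0346, 0.0021, 0, 0, 0, 1, -0.0277, -0.041, 0.0024, 0, 0, 0, 1, -0.0306, -0.0474, 0.0028, 0, 0, 0, 1, -0.0332, -0.054, 0.0031, 0, 0, 0, 1, -0.0355, -0.0607, 0.0035, 0, 0, 0, 1]
```

{"name": "servo_tool", "arguments": {"rows": [0.0349, 0.0241, 0.0021, 0, 0, 0, 1, 0.0623, 0.0565, 0.0042, 0, 0, 0, 1, 0.0804, 0.0949, 0.0063, 0, 0, 0, 1, 0.088, 0.1366, 0.0083, 0, 0, 0, 1, 0.0846, 0.1789, 0.0104, 0, 0, 0, 1, 0.0703, 0.2188, 0.0125, 0, 0, 0, 1, 0.0461, 0.2537, 0.0146, 0, 0, 0, 1, 0.0137, 0.2811, 0.0167, 0, 0, 0, 1, -0.0246, 0.2993, 0.0187, 0, 0, 0, 1, -0.0663, 0.3068, 0.0208, 0, 0, 0, 1], "squeeze": 60}}

```text
time_s: 17.28
tcp_pos: [0.5645, -0.1281, 0.1988]
ee_rot: [[-0.164, 0.986, -0.0], [0.986, 0.164, -0.0], [-0.0, -0.0, -1.0]]
force: [-18.5, 1.7, 10.4]
finger_gap: 0.0226
gripper_force: 60.4
```

```bash
python3 -c "
from h import *
tang(177.2)"
```

```text
tang 5.617454624789162 rad -17.748367378324303 Fz 10.367277949381476 R 0.0660480655133474 act 177.80025696896402 z 0.19880349645056894 gap 0.022639967935706957
```

{"name": "servo_tool", "arguments": {"rows": [-0.0142, -0.0014, 0.0007, 0, 0, 0, 1, -0.0283, -0.0041, 0.0014, 0, 0, 0, 1, -0.0423, -0.0072, 0.0021, 0, 0, 0, 1, -0.056, -0.0108, 0.0028, 0, 0, 0, 1, -0.0693, -0.0156, 0.0035, 0, 0, 0, 1, -0.0822, -0.0215, 0.0042, 0, 0, 0, 1, -0.0945, -0.0285, 0.0049, 0, 0, 0, 1, -0.1062, -0.0366, 0.0056, 0, 0, 0, 1, -0.1171, -0.0456, 0.0063, 0, 0, 0, 1, -0.1272, -0.0556, 0.0069, 0, 0, 0, 1]}}

```text
time_s: 18.12
tcp_pos: [0.5518, -0.182, 0.1961]
ee_rot: [[-0.164, 0.986, 0.005], [0.986, 0.164, -0.001], [-0.002, 0.004, -1.0]]
force: [10.6, -1.9, 1.3]
finger_gap: 0.0227
gripper_force: 59.9
```

```bash
python3 -c "
from h import *
tang(227.2,(.4985,-.1416))"
```

```text
tang 5.048021594705061 rad 9.529709317924135 Fz 1.3107406722921278 R 0.06688967959230357 act 226.6090158767234 z 0.1961469466420077 gap 0.022694331988107098
```

{"name": "servo_tool", "arguments": {"rows": [-0.0047, -0.0053, 0.0003, 0, 0, 0, 1, -0.0092, -0.0108, 0.0007, 0, 0, 0, 1, -0.0134, -0.0165, 0.001, 0, 0, 0, 1, -0.0174, -0.0224, 0.0014, 0, 0, 0, 1, -0.0211, -0.0284, 0.0017, 0, 0, 0, 1, -0.0245, -0.0346, 0.0021, 0, 0, 0, 1, -0.0277, -0.041, 0.0024, 0, 0, 0, 1, -0.0306, -0.0474, 0.0028, 0, 0, 0, 1, -0.0332, -0.054, 0.0031, 0, 0, 0, 1, -0.0355, -0.0607, 0.0035, 0, 0, 0, 1]}}

```text
time_s: 18.95
tcp_pos: [0.5298, -0.2001, 0.1947]
ee_rot: [[-0.164, 0.986, 0.004], [0.986, 0.164, -0.002], [-0.002, 0.003, -1.0]]
force: [7.3, -2.7, 2.5]
finger_gap: 0.0227
gripper_force: 59.9
```

```bash
python3 -c "
from h import *
tang(252.2,(.4985,-.1416))
arc(252.2,2.5);arc(277.2,2.5);arc(302.2,2.5);arc(327.2,2.5);arc(352.2,2.5);arc(377.2,2.5);arc(402.2,2.5);arc(427.2,2.5);arc(452.2,2.5);arc(477.2,2.5)"
```

```text
tang 5.293067607316461 rad 5.778824516366547 Fz 2.5123143974838653 R 0.06636188596620585 act 251.2942953879933 z 0.19474032907967548 gap 0.02267644873101993
252.2 -> 277.2 [-0.002, -0.0068, 0.0003, 0, 0, 0, 1, -0.0037, -0.0137, 0.0007, 0, 0, 0, 1, -0.0052, -0.0206, 0.001, 0, 0, 0, 1, -0.0063, -0.0276, 0.0014, 0, 0, 0, 1, -0.0071, -0.0347, 0.0017, 0, 0, 0, 1, -0.0076, -0.0417, 0.0021, 0, 0, 0, 1, -0.0078, -0.0488, 0.0024, 0, 0, 0, 1, -0.0077, -0.0559, 0.0028, 0, 0, 0, 1, -0.0072, -0.063, 0.0031, 0, 0, 0, 1, -0.0065, -0.07, 0.0035, 0, 0, 0, 1]
277.2 -> 302.2 [0.001, -0.007, 0.0003, 0, 0, 0, 1, 0.0024, -0.014, 0.0007, 0, 0, 0, 1, 0.004, -0.0209, 0.001, 0, 0, 0, 1, 0.006, -0.0277, 0.0014, 0, 0, 0, 1, 0.0082, -0.0344, 0.0017, 0, 0, 0, 1, 0.0108, -0.041, 0.0021, 0, 0, 0, 1, 0.0136, -0.0475, 0.0024, 0, 0, 0, 1, 0.0167, -0.0539, 0.0028, 0, 0, 0, 1, 0.0201, -0.0601, 0.0031, 0, 0, 0, 1, 0.0237, -0.0662, 0.0035, 0, 0, 0, 1]
302.2 -> 327.2 [0.0039, -0.0059, 0.0003, 0, 0, 0, 1, 0.0081, -0.0117, 0.0007, 0, 0, 0, 1, 0.0125, -0.0172, 0.001, 0, 0, 0, 1, 0.0171, -0.0226, 0.0014, 0, 0, 0, 1, 0.022, -0.
[... 2148 characters left out ...]
 0.0141, 0.0007, 0, 0, 0, 1, -0.0022, 0.0211, 0.001, 0, 0, 0, 1, -0.0036, 0.0281, 0.0014, 0, 0, 0, 1, -0.0052, 0.035, 0.0017, 0, 0, 0, 1, -0.0071, 0.0418, 0.0021, 0, 0, 0, 1, -0.0094, 0.0485, 0.0024, 0, 0, 0, 1, -0.0119, 0.0552, 0.0028, 0, 0, 0, 1, -0.0147, 0.0617, 0.0031, 0, 0, 0, 1, -0.0179, 0.068, 0.0035, 0, 0, 0, 1]
477.2 -> 502.2 [-0.0034, 0.0062, 0.0003, 0, 0, 0, 1, -0.007, 0.0123, 0.0007, 0, 0, 0, 1, -0.0109, 0.0182, 0.001, 0, 0, 0, 1, -0.0151, 0.024, 0.0014, 0, 0, 0, 1, -0.0195, 0.0295, 0.0017, 0, 0, 0, 1, -0.0241, 0.0349, 0.0021, 0, 0, 0, 1, -0.029, 0.04, 0.0024, 0, 0, 0, 1, -0.0341, 0.045, 0.0028, 0, 0, 0, 1, -0.0394, 0.0497, 0.0031, 0, 0, 0, 1, -0.0449, 0.0541, 0.0035, 0, 0, 0, 1]
```

{"name": "servo_tool", "arguments": {"rows": [-0.002, -0.0068, 0.0003, 0, 0, 0, 1, -0.0037, -0.0137, 0.0007, 0, 0, 0, 1, -0.0052, -0.0206, 0.001, 0, 0, 0, 1, -0.0063, -0.0276, 0.0014, 0, 0, 0, 1, -0.0071, -0.0347, 0.0017, 0, 0, 0, 1, -0.0076, -0.0417, 0.0021, 0, 0, 0, 1, -0.0078, -0.0488, 0.0024, 0, 0, 0, 1, -0.0077, -0.0559, 0.0028, 0, 0, 0, 1, -0.0072, -0.063, 0.0031, 0, 0, 0, 1, -0.0065, -0.07, 0.0035, 0, 0, 0, 1]}}

```text
time_s: 19.78
tcp_pos: [0.5023, -0.2071, 0.1933]
ee_rot: [[-0.164, 0.986, 0.003], [0.986, 0.164, -0.001], [-0.002, 0.003, -1.0]]
force: [4.9, -1.0, 4.5]
finger_gap: 0.0228
gripper_force: 60.0
```

```bash
python3 -c "
from h import *
tang(277.2,(.4985,-.1416))"
```

```text
tang 4.88694764336228 rad 1.2271772683307227 Fz 4.4548369400822825 R 0.06559815742677219 act 276.08111642003075 z 0.19326805106892633 gap 0.022813760362632534
```

{"name": "servo_tool", "arguments": {"rows": [0.001, -0.007, 0.0003, 0, 0, 0, 1, 0.0024, -0.014, 0.0007, 0, 0, 0, 1, 0.004, -0.0209, 0.001, 0, 0, 0, 1, 0.006, -0.0277, 0.0014, 0, 0, 0, 1, 0.0082, -0.0344, 0.0017, 0, 0, 0, 1, 0.0108, -0.041, 0.0021, 0, 0, 0, 1, 0.0136, -0.0475, 0.0024, 0, 0, 0, 1, 0.0167, -0.0539, 0.0028, 0, 0, 0, 1, 0.0201, -0.0601, 0.0031, 0, 0, 0, 1, 0.0237, -0.0662, 0.0035, 0, 0, 0, 1]}}

```text
time_s: 20.62
tcp_pos: [0.4747, -0.2018, 0.1919]
ee_rot: [[-0.164, 0.986, 0.003], [0.986, 0.164, -0.001], [-0.002, 0.003, -1.0]]
force: [6.7, 1.3, 6.6]
finger_gap: 0.0228
gripper_force: 60.2
```

```bash
python3 -c "
from h import *
tang(302.2,(.4985,-.1416))"
```

```text
tang 5.642106862622876 rad -3.830881952138774 Fz 6.592057567286886 R 0.06471340216656554 act 301.0196545856667 z 0.19191026949527923 gap 0.022838252028653496
```

{"name": "servo_tool", "arguments": {"rows": [0.0039, -0.0059, 0.0003, 0, 0, 0, 1, 0.0081, -0.0117, 0.0007, 0, 0, 0, 1, 0.0125, -0.0172, 0.001, 0, 0, 0, 1, 0.0171, -0.0226, 0.0014, 0, 0, 0, 1, 0.022, -0.0277, 0.0017, 0, 0, 0, 1, 0.0271, -0.0326, 0.0021, 0, 0, 0, 1, 0.0324, -0.0373, 0.0024, 0, 0, 0, 1, 0.0379, -0.0418, 0.0028, 0, 0, 0, 1, 0.0436, -0.046, 0.0031, 0, 0, 0, 1, 0.0495, -0.05, 0.0035, 0, 0, 0, 1]}}

```text
time_s: 21.45
tcp_pos: [0.4522, -0.1856, 0.1907]
ee_rot: [[-0.164, 0.986, 0.005], [0.986, 0.164, -0.001], [-0.002, 0.004, -1.0]]
force: [13.0, -1.2, 5.8]
finger_gap: 0.0229
gripper_force: 60.3
```

```bash
python3 -c "
from h import *
tang(327.2,(.4985,-.1416))"
```

```text
tang 9.676687744379928 rad -8.814331678680453 Fz 5.846549340869339 R 0.06390814337750915 act 325.8486680226846 z 0.19066286327927773 gap 0.022901070459346036
```

{"name": "servo_tool", "arguments": {"rows": [-0.0003, 0.0015, 0, 0, 0, 0, 1, -0.0007, 0.003, 0, 0, 0, 0, 1, -0.0007, 0.003, 0, 0, 0, 0, 1, -0.0007, 0.003, 0, 0, 0, 0, 1, -0.0007, 0.003, 0, 0, 0, 0, 0.45, -0.0007, 0.003, 0, 0, 0, 0, 0.45, -0.0007, 0.003, 0, 0, 0, 0, 0.45, -0.0007, 0.003, 0, 0, 0, 0, 0.45, -0.0007, 0.003, 0, 0, 0, 0, 0.45, -0.0007, 0.003, 0, 0, 0, 0, 0.45]}}

```text
time_s: 22.28
tcp_pos: [0.452, -0.1854, 0.1888]
ee_rot: [[-0.164, 0.986, -0.0], [0.986, 0.164, 0.0], [0.0, -0.0, -1.0]]
force: [-0.0, 0.5, -0.5]
finger_gap: 0.0472
gripper_force: 0.0
```

{"name": "servo_tool", "arguments": {"rows": [0, 0, -0.04, 0, 0, 0, 0.45, 0, 0, -0.1, 0, 0, 0, 0.45, 0, 0, -0.18, 0, 0, 0, 0.45, 0, 0, -0.26, 0, 0, 0, 0.45, 0, 0, -0.34, 0, 0, 0, 0.45, -0.05, 0, -0.4, 0, 0, 0, 0.45, -0.1, 0, -0.42, 0, 0, 0, 0.45, -0.15, 0, -0.42, 0, 0, 0, 0.45, -0.15, 0, -0.42, 0, 0, 0, 0.45, -0.15, 0, -0.42, 0, 0, 0, 0.45]}}

```text
time_s: 23.12
tcp_pos: [0.4619, -0.2452, 0.3564]
ee_rot: [[-0.163, 0.987, -0.001], [0.987, 0.163, 0.001], [0.001, -0.001, -1.0]]
force: [-0.4, 0.9, -1.1]
finger_gap: 0.0471
gripper_force: 0.0
```

```bash
python3 - <<'E'
from h import *
pic,d,P,o=look("wrist",["sleeve","tube","marker"],"w3.png")
s=arm.read_state();print(s["force"],s["tcp_pos"],s["finger_gap"],s["time_s"])
x,y,h=P[...,0],P[...,1],P[...,2]
m=(x>.44)&(h>.034)&(h<.044)&(y<-.22)&(y>-.4)&(x<.56);r=cv2.minAreaRect(P[m][:,:2].astype(np.float32));print(m.sum(),r,cv2.boxPoints(r).round(4).tolist())
E
```

```text
wrist sleeve 0.72 [263.8, 98.0, 36.6, 33.3] 691 med [ 0.4525 -0.1826  0.2367] lo [ 0.441 -0.194  0.212] hi [ 0.464 -0.173  0.238]
wrist tube 0.86 [308.4, 41.6, 31.8, 188.9] 4457 med [ 0.5151 -0.2347  0.0402] lo [ 0.478 -0.326  0.026] hi [ 0.544 -0.111  0.042]
wrist marker 0.6 [152.4, 118.9, 29.7, 100.3] 963 med [ 0.3062 -0.2888  0.0109] lo [ 0.285 -0.353  0.001] hi [ 0.328 -0.229  0.014]
[-0.46872604  0.49624096 -0.62704558] [ 0.46182308 -0.24402035  0.35686169] 0.047218232393307254 23.3167
2483 ((0.5237018465995789, -0.27493998408317566), (0.040057502686977386, 0.11662168055772781), 9.969911575317383) [[0.49390000104904175, -0.22100000083446503], [0.5141000151634216, -0.3357999920845032], [0.5534999966621399, -0.328900009393692], [0.53329998254776, -0.21400000154972076]]
```

View pics/w3.png

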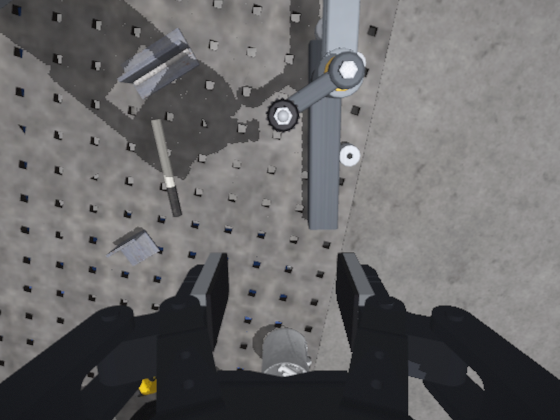

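The picture shows the tube's side touching back pin B at (349,155), its free end unmoved at (325,228). The sleeve is standing at (283,115), where I left it, and the marker is undisturbed at (165,168).

```bash
python3 -c "
from rig import arm
print(arm.hand_in())"
```

```text
the job is handed in; nothing more can be done
None
```

The tube was slid home against all three pins and clamped with the crank at about 9.7 N against about 5.1 N running free. I then let go of the sleeve and handed the job in at about 23 s. The marker and the offcut were not touched.

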